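# Sort full from empty salt tins by weight and put the full ones away

### The arm

A 6-joint arm with a two-finger parallel gripper is mounted at the origin on a cart in front of the work surface, level with it; the furniture and walls round the work are solid. World frame = base frame: x ahead of the robot, y to its left, z up, the work surface at z = 0. Lengths are in m, angles in rad, forces in N, time in s.
With the tool pointing down it reaches from about 0.4 to 0.825 m from the base axis. Payload 7 kg.
Tool frame: the origin (TCP) lies between the finger pads; the fingertips stand 8 mm ahead of it and the grasp point (between the pads) lies 11 mm behind it (arm.finger_overhang is the distance from the TCP to the fingertips, in m); z points along the fingers, y is the line along which they close (so a half turn about z gives the same grasp; the last joint's range is limited). The gripper opens to 88 mm and grips with 3 to 60 N. Pads are 19 mm wide; open, the fingers measure 130 mm over their backs; the gripper's body (78 mm by 193 mm) begins 47 mm behind the grasp point.
Start: joints at [1.49, 0.359, 0.012, 0, -1.224, -0.288], TCP at [0.243, 0.63, 0.235] pointing down, gripper open.
Joint ranges: [-3.07, 3.07], [-1.43, 2.12], [-1.02, 1.25], [-3.03, 1.67], [-3.05, -0], [-3.03, 3.03]. Speed limits (rad/s): [2.39, 2.39, 3.01, 3.14, 3.14, 3.14].

### API

Orientations are given as [roll, pitch, yaw] about the fixed x, y, z axes, in that order (R = Rz(yaw) Ry(pitch) Rx(roll)).
In Python, from station import arm gives the robot as it stands.
- The arm moves only by the tool move_arm, never from a script. Its argument "rows" is text: rows parted by semicolons, each of 7 numbers parted by spaces: the turn, a rotation vector about the tool's x, y, z in degrees, then the shift along the tool's x, y, z in m, then the finger opening in m, from 0 to 0.0876. A call has 1 to 8 rows; each row shifts and turns the commanded pose from where the row before left it, along the tool's axes as they then stand; what a row does not reach is not made up. A row lasts 1/8 s, in which the tool goes at most 62.5 mm and 10.7 degrees, less where a joint would pass 70% of its speed; a pose out of reach is approached as far as the arm can. A call is refused whole if a number of a shift passes 0.0625 or a number of a turn 10.7, either way. A call with a gripper value outside its range is refused whole. The fingers move at their own pace and stop on an object; "squeeze" is the grip in N (left out, the last holds). Time passes only in rows, so rows that do not move let the fingers close. It gives the time, the measured TCP pose, the force, the opening and the grip force at its end, in the units of the state.
- arm.get_state(): the state, without advancing time (a new reading comes with each control period).
- arm.grab_frame(name): name is "side" or "top"; returns (picture, depth): 420x560x3 uint8, blue, green, red; 420x560 float32, m along the optical axis (not along the pixel's ray), 0 where there is no reading.
- arm.camera_model(name): a dict with "mtx" (3x3 intrinsics, pixels), "camera_from_world" (4x4, takes a point from world to camera coordinates). Camera axes: x right, y down, z forward; pixel columns grow to the right and rows downward; lengths in m; the calibration is good to about 2 mm. A picture is of the moment at which its call begins. camera_model takes no time and is no camera call.
- arm.job_done(): hands the job in; it is judged then, once.
The state is a dict: "t": time; "q": joint angles; "qd": joint speeds; "joint_efforts": joint torques, N m; "eef_pos": TCP position; "ee_rot": TCP orientation; "force": force on the tool from outside, world axes, zero at the start; "moment": the same for the moment, N m; "width": finger opening in m; "gripper_force": force on a finger pad.
Only numpy, scipy, OpenCV 4.12 (cv2) and the standard library are available. Lean on these libraries where they do the work, as an engineer would, in place of code of your own. Each camera call takes 0.05 s, during which the arm holds its last target. There are 200 camera calls.

### The job

Two of the three look-alike green salt tins are full and one is empty: lift them to feel which is which, keeping them upright with their lids on. Stand the two full ones in the wells of the organiser's pulled-out tray and the empty one upright on the steel draining board to be washed. Then push the tray fully home, and leave everything else where it is.

Things in the scene. Friction and masses are not known exactly. Their poses are not given: they have to be found in the camera images.
- tin_1: one of three identical square sage-green salt tins with a white band and a pressed-on lid, 50 x 50 x 88 mm tall; origin at the centre of its underside, z up, x and y square to its faces (a quarter turn looks the same). A full tin weighs 0.31 to 0.38 kg, the empty one 0.10 kg; nothing outside, nor the name, tells which: they are dealt out anew at each start. Contents may knock inside.
- tin_2: one of three identical square sage-green salt tins with a white band and a pressed-on lid, 50 x 50 x 88 mm tall; origin at the centre of its underside, z up, x and y square to its faces (a quarter turn looks the same). A full tin weighs 0.31 to 0.38 kg, the empty one 0.10 kg; nothing outside, nor the name, tells which: they are dealt out anew at each start. Contents may knock inside.
- tin_3: one of three identical square sage-green salt tins with a white band and a pressed-on lid, 50 x 50 x 88 mm tall; origin at the centre of its underside, z up, x and y square to its faces (a quarter turn looks the same). A full tin weighs 0.31 to 0.38 kg, the empty one 0.10 kg; nothing outside, nor the name, tells which: they are dealt out anew at each start. Contents may knock inside.
- organiser: fixed countertop organiser of pale wood by the wall: a box 130 mm deep (x), 158 mm wide (y), 115 mm tall, open in front (106 mm high inside), with a two-well tray pulled out of its front. Two spice jars 106 mm tall stand on its roof. Origin at the centre of its underside; -x is the front, z up. As found, the wells' centres lie 71 to 89 mm before its front edge.
- pullout (a joint): how far the tray is pulled out, m: 0 fully home, 0.12 the stop; starts at 0.100 to 0.118. It slides along the organiser's x axis (out is -x), with 2 N of friction and light damping, and stays where it is left.
- well_left (a point): centre of the floor of the left (+y of the organiser) well of the pull-out tray, 10 mm above the worktop; moves with the tray. x into the organiser, y along its front, z up. The well is 58 x 58 mm inside; above its floor the side and back walls are 22 mm high, the tray's front panel 31 mm. The two wells lie 64 mm apart side by side along y.
- well_right (a point): centre of the floor of the right (-y of the organiser) well of the pull-out tray, 10 mm above the worktop; moves with the tray. x into the organiser, y along its front, z up. The well is 58 x 58 mm inside; above its floor the side and back walls are 22 mm high, the tray's front panel 31 mm. The two wells lie 64 mm apart side by side along y.
- handle (a point): middle of the tray's steel bar handle, 25 mm above the worktop; the bar is about 10 mm thick and 100 mm long along the organiser's y, 35 mm before the tray's front panel (158 mm wide, 5 to 41 mm above the worktop), and moves with the tray. Pushed along the organiser's +x it shuts the tray; at home it stands 45 mm before the organiser's front edge.
- draining_board (a point): a point on top of the flat, ribbed steel draining board beside the sink, 3 mm above the worktop, in the middle of its free part nearest the robot. Axes: x towards the wall, y towards the sink bowls, z up. The board reaches from x = -110 to 370 mm and from y = -70 (where the worktop joins it) to 310 mm; within 60 mm of this point it is free. A glass and a mug (both fixed) stand farther back on it.
- honey_jar: bystander: honey jar with a grey lid, 71 mm across, 110 mm tall, in the corner by the wall; origin at the centre of its underside
- lemon: bystander: lemon, 78 x 55 x 56 mm; origin at its underside
- fork: bystander: steel fork, 196 x 27 x 13 mm, lying on the worktop; origin at the centre of its underside
- spice_jar_1: bystander: spice jar with a yellow cap, 42 mm across, 106 mm tall, on the organiser's roof; origin at the centre of its underside
- spice_jar_2: bystander: spice jar with a black cap, 40 mm across, 105 mm tall, on the organiser's roof; origin at the centre of its underside
There are look-alikes about, which are no part of the job. Leave any purple look-alike of the tin_3 alone.

How it is judged:
By the outcome, as a careful person would: the job done as asked, in the order asked, and still so for the second after the job is handed in, with the robot touching nothing.
It also fails if it takes over 72 s, if anything falls off the work surface, if the arm or the gripper's body presses on something with over 40 N, if the wrist force passes 120 N, or if a joint passes its speed limit or range.

## Working session

There is one attempt and no reset: what is moved stays moved. The work goes in short steps, Python scripts to look and compute and a tool call to move; the robot and the scene stay as the last step left them, time stands still between calls to the robot, and variables do not carry over. Pictures are saved under pics/ and viewed, at most 10 in all, crops included, and the job is handed in when it is done.

Besides the shell and the picture viewer there is one more tool, called after ">>>" as name(argument=value, ...) on one line, values as JSON. move_arm: Moves the arm, as the interface text tells. Its arguments: {"type":"object","properties":{"rows":{"type":"string"},"squeeze":{"type":"number"}},"required":["rows"]}

```bash
ls; mkdir -p pics; python3 - <<'E'
from station import arm
import cv2,numpy as np,pickle
s=arm.get_state();print(s)
for n in("side","top"):
    p,d=arm.grab_frame(n);m=arm.camera_model(n);cv2.imwrite(f"pics/{n}0.png",p);np.save(f"{n}0.npy",d);print(n,m)
E
```

```text
pics
{'t': 0.0, 'q': array([ 1.49008881e+00,  3.59423819e-01,  1.10297107e-02, -3.23357402e-04,
       -1.22410250e+00, -2.88102778e-01]), 'qd': array([ 0.00022852,  0.0008955 ,  0.00015125,  0.00064071, -0.0009364 ,
       -0.00173211]), 'joint_efforts': array([-1.05288764e-03, -5.82715452e+01,  2.93061000e+01,  6.99717566e+00,
        6.90771107e-03, -1.56751439e-04]), 'eef_pos': array([0.24320051, 0.62914241, 0.23359094]), 'ee_rot': array([ 3.13987608e+00, -1.91707721e-04, -3.68920265e-01]), 'force': array([ 0.291957  , -0.04058029,  0.46210277]), 'moment': array([-0.0402135 ,  0.00730696, -0.035429  ]), 'gripper_force': 0.0, 'width': 0.08784748649578179}
side {'mtx': array([[436.18561669,   0.        , 279.83874259],
       [  0.        , 436.18561669, 207.5580301 ],
       [  0.        ,   0.        ,   1.        ]]), 'camera_from_world': array([[ 0.82666096, -0.56258213, -0.01153257, -0.37676726],
       [-0.34919035, -0.49681515, -0.79450665,  0.34758395],
       [ 0.44124568,  0.66081469, -0.60714594,  0.99111204],
       [ 0.        ,  0.        ,  0.        ,  1.        ]])}
top {'mtx': array([[440.40373766,   0.        , 277.97230616],
       [  0.        , 440.40373766, 209.92868383],
       [  0.        ,   0.        ,   1.        ]]), 'camera_from_world': array([[-0.02205622, -0.99967262, -0.01296861,  0.15870213],
       [-0.99500298,  0.02321297, -0.09710931,  0.56888374],
       [ 0.09737856,  0.01076194, -0.99518923,  1.16703457],
       [ 0.        ,  0.        ,  0.        ,  1.        ]])}
```

View pics/side0.png

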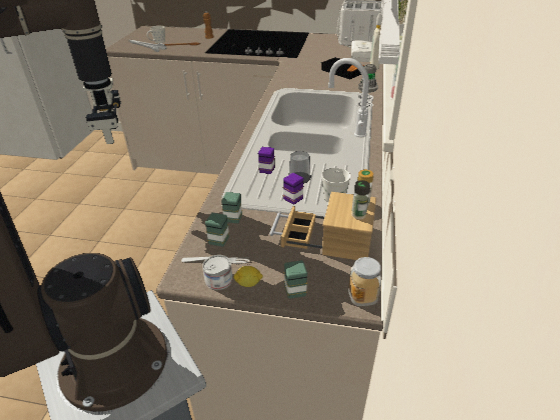

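View pics/top0.png

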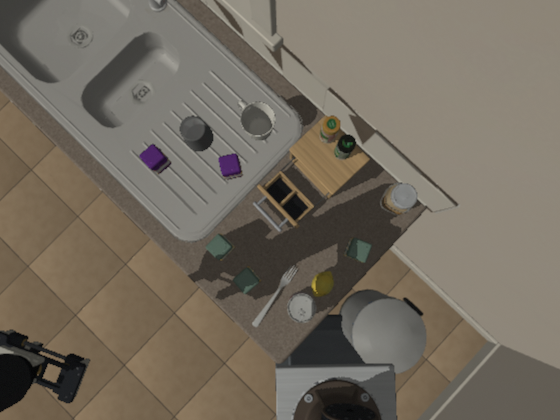

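The top view shows green tins at about (218,246), (246,281) and (359,250). The tray is at (285,198), the organiser at (330,160) and the draining board at (200,190). The purple look-alikes are on the board.

```bash
cat >h.py <<'E'
from station import arm
import cv2,numpy as np
def cloud(n,d):
    m=arm.camera_model(n);K=m["mtx"];T=np.linalg.inv(m["camera_from_world"])
    v,u=np.mgrid[:d.shape[0],:d.shape[1]]
    P=np.stack([(u-K[0,2])/K[0,0]*d,(v-K[1,2])/K[1,1]*d,d,np.ones_like(d)],-1)@T.T
    return P[...,:3]
def ray(n,u,v,z):
    m=arm.camera_model(n);K=m["mtx"];T=np.linalg.inv(m["camera_from_world"])
    r=T[:3,:3]@np.linalg.solve(K,[u,v,1]);c=T[:3,3];return c+r*(z-c[2])/r[2]
def rect(P,mask):
    q=P[mask][:,:2].astype(np.float32);(c,s,a)=cv2.minAreaRect(q*1000);return np.round(c,1),np.round(s,1),round(a,1),len(q)
E
python3 - <<'E'
from h import *
p=cv2.imread("pics/top0.png");d=np.load("top0.npy");P=cloud("top",d);z=P[...,2]
for n,u,v in(("A",218,246),("B",246,281),("C",359,250)):
    w=np.zeros(z.shape,bool);w[v-18:v+19,u-18:u+19]=1
    print(n,rect(P,w&(z>.075)&(z<.1)),np.round(np.median(z[v-3:v+4,u-3:u+4]),3))
w=np.zeros(z.shape,bool);w[110:200,280:375]=1
print("roof",rect(P,w&(z>.105)&(z<.122)))
w=np.zeros(z.shape,bool);w[165:235,245:318]=1
print("tray",rect(P,w&(z>.025)&(z<.05)))
for n,u,v in(("jar",400,197),("lemon",322,283),("fork",275,300),("silver",302,306),("board",195,215),("spot",190,205),("purp",230,166),("purp",153,158),("counter",300,260)): print(n,np.round(P[v,u],3))
c=cv2.resize(p[90:340,140:440],None,fx=2.6,fy=2.6,interpolation=cv2.INTER_CUBIC)[:600];cv2.imwrite("pics/c0.png",c)
E
```

```text
A (array([477.7, 302.1]), array([51.6, 51. ]), 45.2, 398) 0.089
B (array([389.8, 233. ]), array([51.1, 50.9]), 39.5, 402) 0.089
C (array([461.3, -59.4]), array([51.5, 51.2]), 66.5, 402) 0.088
roof (array([720.1,  -2.5]), array([162.6, 178.2]), 42.4, 2656)
tray (array([597.2, 131.4]), array([154.9, 135.9]), 39.2, 738)
jar [ 0.59  -0.165  0.108]
lemon [0.375 0.035 0.054]
fork [ 0.328  0.16  -0.002]
silver [0.317 0.089 0.054]
board [ 0.566  0.377 -0.   ]
spot [0.594 0.39  0.006]
purp [0.683 0.267 0.097]
purp [0.711 0.47  0.087]
counter [ 0.435  0.089 -0.   ]
```

View pics/c0.png

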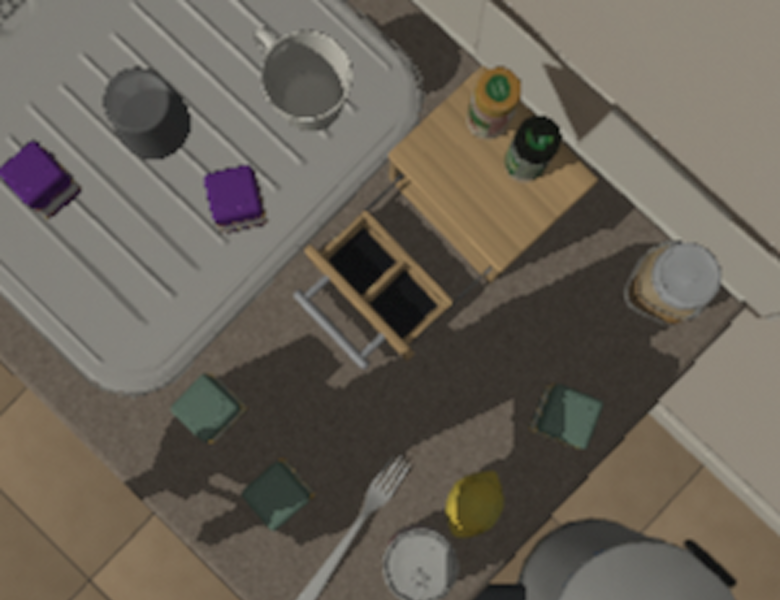

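```bash
python3 - <<'E'
from h import *
f=lambda x,y,z:ray("top",140+(x+.5)/2.6-.5,90+(y+.5)/2.6-.5,z)[:2]
L,R,B=f(390,158,.115),f(497,275,.115),f(597,183,.115)
print("roof",L,R,B,np.linalg.norm(L-R),np.linalg.norm(B-R))
yax=(L-R)/np.linalg.norm(L-R);print("yaw from front edge",np.degrees(np.arctan2(-yax[0],yax[1])), "from side",np.degrees(np.arctan2(*(B-R)[::-1])))
pl,pr=f(308,250,.041),f(408,350,.041);print("panel",pl,pr,np.linalg.norm(pl-pr),np.degrees(np.arctan2(-(pl-pr)[0],(pl-pr)[1])))
hl,hr=f(298,295,.03),f(362,362,.03);print("handle",hl,hr,(hl+hr)/2,np.linalg.norm(hl-hr))
rl,rr=f(368,214,.032),f(450,300,.032);print("backcorners",rl,rr,np.linalg.norm(rl-rr),np.degrees(np.arctan2(-(rl-rr)[0],(rl-rr)[1])))
d=np.load("top0.npy");P=cloud("top",d);z=P[...,2]
w=np.zeros(z.shape,bool);w[148:200,285:372]=1
m=w&(abs(z-.115)<.006);e=cv2.morphologyEx(m.astype(np.uint8),cv2.MORPH_OPEN,np.ones((5,5)))>0;print(rect(P,e))
# tray by depth in organiser frame
Y=np.radians(np.degrees(np.arctan2(-yax[0],yax[1])));xa=np.array([np.cos(Y),np.sin(Y)]);ya=np.array([-xa[1],xa[0]]);O=(L+R)/2
w[:]=0;w[165:235,245:318]=1
q=(P[...,:2]-O);X=q@xa;YY=q@ya
for lo,hi in((.034,.05),(.024,.034),(.005,.018)):
    k=w&(z>lo)&(z<hi)&(abs(YY)<.085)&(X<-.01);print(lo,np.percentile(X[k],[2,10,50,90,98]).round(3),np.percentile(YY[k],[2,50,98]).round(3),k.sum())
E
```

```text
roof [0.71558255 0.11156647] [0.59744134 0.0106672 ] [ 0.68565253 -0.08988428] 0.15536411621291943 0.13376028794533343
yaw from front edge -49.50079983377812 from side -48.7403689480759
panel [0.63777743 0.19773994] [0.53130479 0.09657391] 0.14687065580325825 -46.46398391031014
handle [0.59221157 0.20964483] [0.52062238 0.14430954] [0.55641698 0.17697719] 0.09692116059317983
backcorners [0.67583406 0.13452815] [0.58301608 0.05122263] 0.12471964042962096 -48.09155127617459
(array([703.5,  11.4]), array([156.7, 134. ]), 42.4, 1889)
0.034 [-0.15  -0.117 -0.112 -0.053 -0.044] [-0.072  0.001  0.074] 290
0.024 [-0.157 -0.154 -0.099 -0.043 -0.04 ] [-0.065  0.002  0.07 ] 471
0.005 [-0.178 -0.104 -0.077 -0.051 -0.028] [-0.058 -0.     0.064] 1001
```

```bash
cat >>h.py <<'E'
def plan(x,y,z,yaw,n,turn_first=False,s=None):
    """rows (turn about tool z in deg, shift in tool axes) for a straight world move of n rows"""
    s=arm.get_state() if s is None else s
    p=np.array(s["eef_pos"]);y0=np.degrees(s["ee_rot"][2]);dy=(yaw-y0+180)%360-180
    d=(np.array([x,y,z])-p)/n;print("d",np.round(d*n,4),"dyaw",round(dy,1))
    for i in range(n):
        a=np.radians(y0+dy*(i+turn_first)/n);c,si=np.cos(a),np.sin(a)
        print(f"0 0 {-dy/n:.1f} {d[0]*c+d[1]*si:.4f} {d[0]*si-d[1]*c:.4f} {-d[2]:.4f} W;",end=" ")
    print()
E
python3 - <<'E'
from h import *
plan(.478,.302,.15,45,8)
f=lambda x,y,z:ray("top",140+(x+.5)/2.6-.5,90+(y+.5)/2.6-.5,z)[:2]
print([f(*a,.003) for a in((130,392),(60,345),(10,290),(170,375),(280,260),(350,195),(400,135))])
print("jars",f(495,90,.22),f(538,138,.22))
E
```

```text
d [ 0.2348 -0.3272 -0.0837] dyaw 66.1
0 0 -8.3 0.0421 0.0276 0.0105 W; 0 0 -8.3 0.0377 0.0333 0.0105 W; 0 0 -8.3 0.0325 0.0384 0.0105 W; 0 0 -8.3 0.0267 0.0427 0.0105 W; 0 0 -8.3 0.0203 0.0461 0.0105 W; 0 0 -8.3 0.0134 0.0485 0.0105 W; 0 0 -8.3 0.0063 0.0499 0.0105 W; 0 0 -8.3 -0.0009 0.0503 0.0105 W; 
[array([0.49582065, 0.39171532]), array([0.5475846, 0.466498 ]), array([0.60798338, 0.52053365]), array([0.51291095, 0.34902621]), array([0.63353491, 0.23006949]), array([0.70242707, 0.1534896 ]), array([0.76700983, 0.09795722])]
jars [0.75026329 0.01847   ] [ 0.70565253 -0.01817425]
```

>>> move_arm(rows="0 0 -8.3 0.042 0.028 0.0105 0.0876; 0 0 -8.3 0.038 0.033 0.0105 0.0876; 0 0 -8.3 0.0325 0.0385 0.0105 0.0876; 0 0 -8.3 0.0265 0.043 0.0105 0.0876; 0 0 -8.3 0.020 0.046 0.0105 0.0876; 0 0 -8.3 0.0135 0.0485 0.0105 0.0876; 0 0 -8.3 0.006 0.050 0.0105 0.0876; 0 0 -8.3 -0.001 0.050 0.0105 0.0876", squeeze=20)

```text
t: 1.1
eef_pos: [0.4786, 0.301, 0.1501]
ee_rot: [-3.142, 0.0, 0.795]
force: [0.7, 0.9, -0.2]
width: 0.0878
gripper_force: 0.0
```

>>> move_arm(rows="0 0 0 0 0 0.05 0.0876; 0 0 0 0 0 0.035 0.0876; 0 0 0 0 0 0.010 0.0876; 0 0 0 0 0 0 0.04; 0 0 0 0 0 0 0.04; 0 0 0 0 0 0 0.04; 0 0 0 0 0 0 0.04; 0 0 0 0 0 0 0.04", squeeze=20)

```text
t: 2.1
eef_pos: [0.4783, 0.3028, 0.0563]
ee_rot: [3.142, -0.001, 0.79]
force: [-0.9, -0.0, 4.7]
width: 0.0498
gripper_force: 20.0
```

>>> move_arm(rows="0 0 0 0 0 -0.02 0.04; 0 0 0 0 0 -0.04 0.04; 0 0 0 0 0 -0.03 0.04; 0 0 0 0 0 -0.02 0.04; 0 0 0 0 0 0 0.04; 0 0 0 0 0 0 0.04; 0 0 0 0 0 0 0.04")

```text
t: 2.98
eef_pos: [0.4775, 0.302, 0.1644]
ee_rot: [-3.142, 0.002, 0.79]
force: [-0.1, -0.1, -1.3]
width: 0.0502
gripper_force: 20.0
```

```bash
python3 - <<'E'
from h import *
s=arm.get_state();print(s["t"],s["eef_pos"],s["force"],s["joint_efforts"],s["width"],s["gripper_force"])
p,d=arm.grab_frame("side");cv2.imwrite("pics/s1.png",cv2.resize(p[150:320,170:400],None,fx=3.4,fy=3.4,interpolation=cv2.INTER_CUBIC))
E
```

```text
2.975 [0.47753243 0.30198925 0.16436484] [-0.14150127 -0.07840613 -1.33411906] [-3.13529519e-03 -4.66375637e+01  2.68330765e+01  6.34728804e+00
  7.93160498e-02  8.29103101e-05] 0.050238810245402055 19.99987095594406
```

View pics/s1.png

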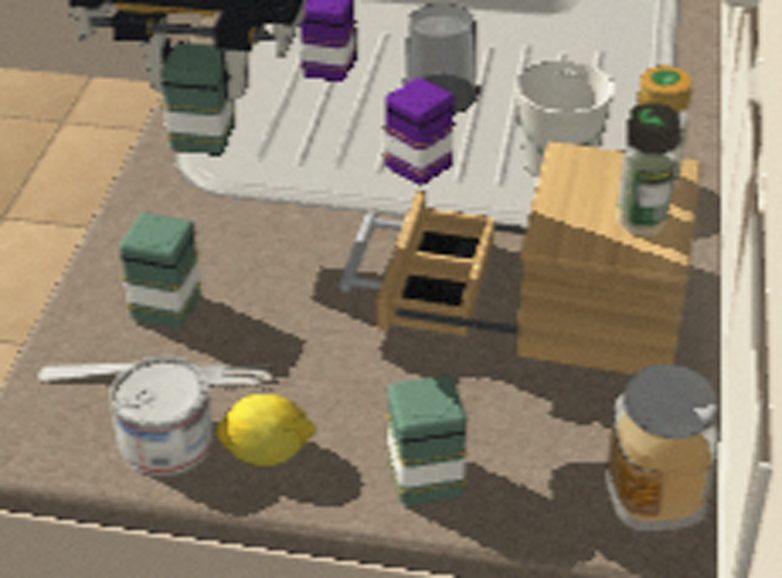

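The tin in the gripper is upright, and the lid (seam at about 201,85) is on. B is at (160,265), C at (427,440) and the tray wells at (440,265). I'll take more weight samples.

>>> move_arm(rows="0 0 0 0 0 0 0.04; 0 0 0 0 0 0 0.04")

```text
t: 3.28
eef_pos: [0.478, 0.3024, 0.1652]
ee_rot: [3.142, 0.001, 0.79]
force: [-0.4, -0.4, -2.0]
width: 0.05
gripper_force: 20.0
```

>>> move_arm(rows="0 0 0 0 0 0 0.04; 0 0 0 0 0 0 0.04")

```text
t: 3.52
eef_pos: [0.478, 0.3025, 0.1656]
ee_rot: [3.142, -0.0, 0.79]
force: [-0.3, 0.0, -0.9]
width: 0.05
gripper_force: 20.0
```

```bash
python3 - <<'E'
from h import *
plan(.598,.367,.12,45,4)
F=[]
for i in range(6):
    arm.grab_frame("top");F.append(arm.get_state()["force"][2])
print(F)
E
```

```text
d [ 0.12    0.0645 -0.0456] dyaw -0.3
0 0 0.1 0.0326 0.0100 0.0114 W; 0 0 0.1 0.0326 0.0099 0.0114 W; 0 0 0.1 0.0326 0.0099 0.0114 W; 0 0 0.1 0.0326 0.0098 0.0114 W; 
[np.float64(-1.202179623328474), np.float64(-0.6602865069664017), np.float64(-1.2501225084321805), np.float64(-0.9631915870272592), np.float64(-1.574066114765714), np.float64(-1.1979566076878774)]
```

The force is about 1.1 N, so this tin is empty and goes to the draining board.

>>> move_arm(rows="0 0 0 0.0325 0.010 0.011 0.04; 0 0 0 0.0325 0.010 0.011 0.04; 0 0 0 0.0325 0.010 0.011 0.04; 0 0 0 0.0325 0.010 0.012 0.04; 0 0 0 0 0 0.035 0.04; 0 0 0 0 0 0.018 0.04; 0 0 0 0 0 0 0.04; 0 0 0 0 0 0 0.04")

```text
t: 4.82
eef_pos: [0.5984, 0.3672, 0.069]
ee_rot: [3.141, -0.002, 0.791]
force: [0.2, 0.3, -1.2]
width: 0.0498
gripper_force: 20.0
```

>>> move_arm(rows="0 0 0 0 0 0.005 0.04; 0 0 0 0 0 0.003 0.04; 0 0 0 0 0 0.0015 0.04; 0 0 0 0 0 0 0.04; 0 0 0 0 0 0 0.04")

```text
t: 5.45
eef_pos: [0.5981, 0.367, 0.0596]
ee_rot: [3.141, -0.001, 0.791]
force: [-2.8, -0.2, 7.2]
width: 0.0493
gripper_force: 20.0
```

Contact. Release, go up, then plan to B.

>>> move_arm(rows="0 0 0 0 0 0 0.06; 0 0 0 0 0 0 0.07; 0 0 0 0 0 0 0.0876; 0 0 0 0 0 0 0.0876; 0 0 0 0 0 -0.03 0.0876; 0 0 0 0 0 -0.05 0.0876; 0 0 0 0 0 -0.02 0.0876")

```text
t: 6.32
eef_pos: [0.5991, 0.3675, 0.1615]
ee_rot: [3.141, -0.004, 0.79]
force: [0.2, 0.3, -0.2]
width: 0.0874
gripper_force: 0.0
```

```bash
python3 - <<'E'
from h import *
plan(.39,.233,.14,39.5,5)
E
```

```text
d [-0.2091 -0.1345 -0.0215] dyaw -5.8
0 0 1.2 -0.0485 -0.0108 0.0043 W; 0 0 1.2 -0.0487 -0.0098 0.0043 W; 0 0 1.2 -0.0489 -0.0088 0.0043 W; 0 0 1.2 -0.0491 -0.0078 0.0043 W; 0 0 1.2 -0.0493 -0.0068 0.0043 W;
```

>>> move_arm(rows="0 0 1.2 -0.0485 -0.011 0.004 0.0876; 0 0 1.2 -0.0485 -0.010 0.004 0.0876; 0 0 1.2 -0.049 -0.009 0.004 0.0876; 0 0 1.2 -0.049 -0.008 0.005 0.0876; 0 0 1.2 -0.049 -0.007 0.005 0.0876; 0 0 0 0 0 0.0 0.0876; 0 0 0 0 0 0 0.0876")

```text
t: 7.2
eef_pos: [0.3888, 0.2342, 0.1368]
ee_rot: [-3.141, -0.002, 0.686]
force: [-0.3, 1.2, 1.3]
width: 0.0875
gripper_force: 0.0
```

```bash
python3 - <<'E'
from h import *
s=arm.get_state();plan(.39,.233,.055,39.5,1,s=s)
p,d=arm.grab_frame("side");cv2.imwrite("pics/s2.png",cv2.resize(p[130:300,190:350],None,fx=3.5,fy=3.5,interpolation=cv2.INTER_CUBIC))
E
```

```text
d [ 0.0012 -0.0012 -0.0818] dyaw 0.2
0 0 -0.2 0.0001 0.0017 0.0818 W;
```

View pics/s2.png

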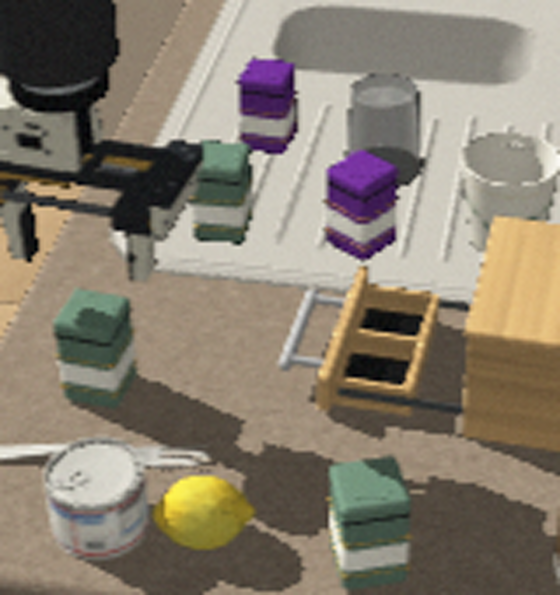

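The empty tin stands upright on the board at about (222,195). B is under the open fingers at (95,345).

>>> move_arm(rows="0 0 0 0 0.001 0.045 0.0876; 0 0 0 0 0.0005 0.028 0.0876; 0 0 0 0 0 0.008 0.0876; 0 0 0 0 0 0 0.04; 0 0 0 0 0 0 0.04; 0 0 0 0 0 0 0.04; 0 0 0 0 0 0 0.04; 0 0 0 0 0 0 0.04", squeeze=22)

```text
t: 8.25
eef_pos: [0.3896, 0.2326, 0.0556]
ee_rot: [3.141, -0.001, 0.686]
force: [0.6, -2.5, 5.4]
width: 0.0499
gripper_force: 22.0
```

>>> move_arm(rows="0 0 0 0 0 -0.02 0.04; 0 0 0 0 0 -0.04 0.04; 0 0 0 0 0 -0.03 0.04; 0 0 0 0 0 -0.015 0.04; 0 0 0 0 0 0 0.04; 0 0 0 0 0 0 0.04")

```text
t: 9.0
eef_pos: [0.3887, 0.2319, 0.159]
ee_rot: [-3.142, 0.002, 0.685]
force: [-0.9, -0.3, -4.0]
width: 0.0497
gripper_force: 22.0
```

```bash
python3 - <<'E'
from h import *
F=[]
for i in range(5):
    arm.grab_frame("top");F.append(arm.get_state()["force"][2])
print(np.round(F,2))
plan(.6296,.1399,.165,42,6)
E
```

```text
[-3.9  -3.09 -4.05 -3.38 -3.47]
d [ 0.2405 -0.0923  0.0056] dyaw 2.7
0 0 -0.5 0.0213 0.0373 -0.0009 W; 0 0 -0.5 0.0210 0.0374 -0.0009 W; 0 0 -0.5 0.0207 0.0376 -0.0009 W; 0 0 -0.5 0.0204 0.0378 -0.0009 W; 0 0 -0.5 0.0201 0.0379 -0.0009 W; 0 0 -0.5 0.0198 0.0381 -0.0009 W;
```

B is full, about 3.5 N. I'll take an enlarged crop of the tray from the first frame to get the well fit.

```bash
python3 - <<'E'
from h import *
p=cv2.imread("pics/top0.png")[168:240,240:330];cv2.imwrite("pics/t8.png",cv2.convertScaleAbs(cv2.resize(p,None,fx=8,fy=8,interpolation=cv2.INTER_CUBIC),alpha=1.5))
E
```

```text
(no output)
```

View pics/t8.png

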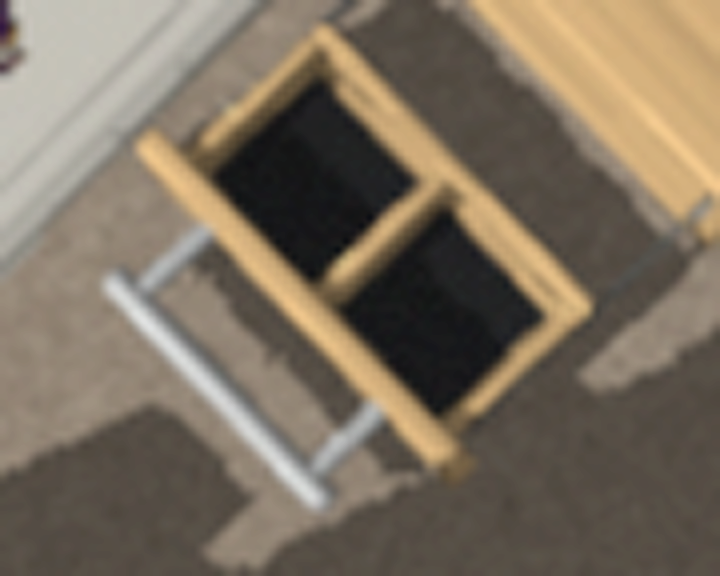

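```bash
python3 - <<'E'
from h import *
f=lambda x,y,z:ray("top",240+(x+.5)/8-.5,168+(y+.5)/8-.5,z)[:2]
ang=lambda a,b:np.degrees(np.arctan2(-(a-b)[0],(a-b)[1]))
D={k:f(*v) for k,v in dict(pl=(137,142,.041),pr=(435,468,.041),pil=(160,128,.041),pir=(462,455,.041),bl=(322,25,.032),br=(592,308,.032),df=(332,287,.032),db=(446,187,.032),hl=(115,282,.03),hr=(318,497,.03),flb=(318,85,.010),fdl=(412,185,.010),frb=(543,318,.010)).items()}
for a,b in(("pl","pr"),("pil","pir"),("bl","br"),("hl","hr")):print(a,b,ang(D[a],D[b]).round(2),np.linalg.norm(D[a]-D[b]).round(4))
for y in(-47,-48):
    Y=np.radians(y);xa=np.array([np.cos(Y),np.sin(Y)]);ya=np.array([-xa[1],xa[0]]);O=np.array([.6058,.1185])
    print(y,{k:(((v-O)@xa*1e3).round(1),((v-O)@ya*1e3).round(1)) for k,v in D.items()})
E
```

```text
pl pr -49.01 0.1491
pil pir -48.75 0.1503
bl br -48.07 0.1334
hl hr -47.94 0.1005
-47 {'pl': (np.float64(-38.0), np.float64(81.3)), 'pr': (np.float64(-43.2), np.float64(-67.8)), 'pil': (np.float64(-29.1), np.float64(79.2)), 'pir': (np.float64(-33.7), np.float64(-71.0)), 'bl': (np.float64(35.8), np.float64(67.5)), 'br': (np.float64(33.3), np.float64(-66.0)), 'df': (np.float64(-24.6), np.float64(0.7)), 'db': (np.float64(27.0), np.float64(-1.9)), 'hl': (np.float64(-76.0), np.float64(53.6)), 'hr': (np.float64(-77.7), np.float64(-46.9)), 'flb': (np.float64(22.8), np.float64(56.4)), 'fdl': (np.float64(21.6), np.float64(8.6)), 'frb': (np.float64(21.5), np.float64(-56.0))}
-48 {'pl': (np.float64(-39.4), np.float64(80.6)), 'pr': (np.float64(-42.0), np.float64(-68.5)), 'pil': (np.float64(-30.5), np.float64(78.7)), 'pir': (np.float64(-32.4), np.float64(-71.6)), 'bl': (np.float64(34.6), np.float64(68.1)), 'br': (np.float64(34.5), np.float64(-65.4)), 'df': (np.float64(-24.6), np.float64(0.2)), 'db': (np.float64(27.0), np.float64(-1.5)), 'hl': (np.float64(-76.9), np.float64(52.3)), 'hr': (np.float64(-76.8), np.float64(-48.3)), 'flb': (np.float64(21.8), np.float64(56.8)), 'fdl': (np.float64(21.5), np.float64(9.0)), 'frb': (np.float64(22.5), np.float64(-55.6))}
```

```bash
python3 - <<'E'
from h import *
plan(.6293,.1420,.165,42,6)
p,d=arm.grab_frame("top");P=cloud("top",d);z=P[...,2];w=np.linalg.norm(P[...,:2]-[.598,.367],axis=-1)<.05
print(rect(P,w&(z>.078)&(z<.105)))
E
```

```text
d [ 0.2402 -0.0902  0.0056] dyaw 2.7
0 0 -0.5 0.0215 0.0370 -0.0009 W; 0 0 -0.5 0.0212 0.0371 -0.0009 W; 0 0 -0.5 0.0209 0.0373 -0.0009 W; 0 0 -0.5 0.0206 0.0375 -0.0009 W; 0 0 -0.5 0.0203 0.0376 -0.0009 W; 0 0 -0.5 0.0200 0.0378 -0.0009 W; 
(array([596.1, 367.2]), array([52.3, 49.5]), 44.2, 386)
```

>>> move_arm(rows="0 0 -0.5 0.0215 0.037 -0.001 0.04; 0 0 -0.5 0.021 0.037 -0.001 0.04; 0 0 -0.5 0.021 0.0375 -0.001 0.04; 0 0 -0.4 0.0205 0.0375 -0.001 0.04; 0 0 -0.4 0.0205 0.0375 -0.001 0.04; 0 0 -0.4 0.020 0.038 -0.001 0.04; 0 0 0 0 0 0.03 0.04; 0 0 0 0 0 0 0.04")

```text
t: 10.3
eef_pos: [0.628, 0.1412, 0.1327]
ee_rot: [-3.139, 0.006, 0.731]
force: [0.5, 0.0, -3.9]
width: 0.0499
gripper_force: 22.0
```

```bash
python3 - <<'E'
from h import *
plan(.6293,.1420,.066,42,1)
p,d=arm.grab_frame("side");cv2.imwrite("pics/s3.png",cv2.resize(p[150:260,250:390],None,fx=5.4,fy=5.4,interpolation=cv2.INTER_CUBIC))
E
```

```text
d [ 0.0013  0.0008 -0.0667] dyaw 0.1
0 0 -0.1 0.0015 0.0003 0.0667 W;
```

View pics/s3.png

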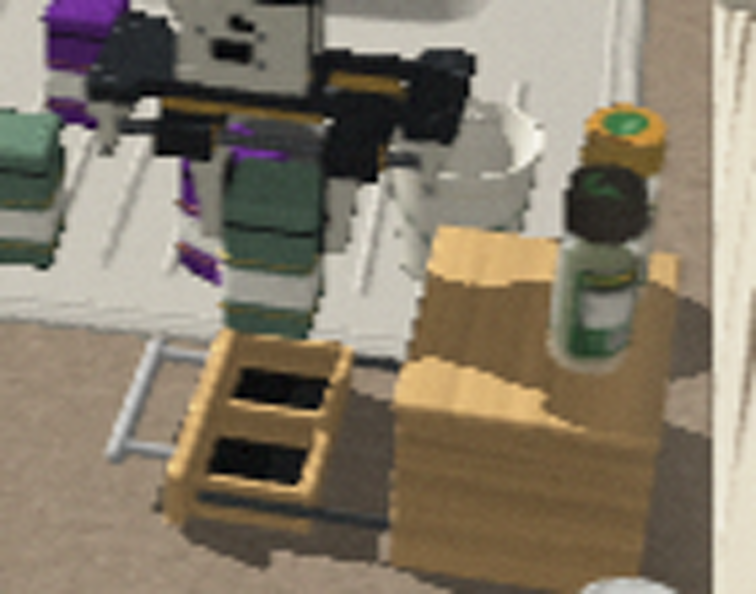

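The tin is held upright above the left well, mat centre about (280,390); the right mat is at (258,462). I'll cross-check the well estimate with the side view.

```bash
python3 - <<'E'
from h import *
f=lambda x,y,z:ray("side",250+(x+.5)/5.4-.5,150+(y+.5)/5.4-.5,z)[:2]
Y=np.radians(-48);xa=np.array([np.cos(Y),np.sin(Y)]);ya=np.array([-xa[1],xa[0]]);O=np.array([.6055,.1206])
for k,v in dict(Lback_l=(338,378,.010),L_r=(322,410,.010),R_br=(300,485,.010),R_bl=(310,452,.010),backL=(352,345,.032),backR=(322,490,.032),panL=(222,333,.041),hL=(157,340,.03),hR=(115,457,.03),A=(0,0,0)).items():
    q=f(*v)-O;print(k,(q@xa*1e3).round(1),(q@ya*1e3).round(1))
E
```

```text
Lback_l 32.8 59.0
L_r 29.1 28.3
R_br 29.3 -37.9
R_bl 29.4 -9.4
backL 39.4 63.7
backR 45.8 -63.7
panL -33.7 46.6
hL -72.2 45.5
hR -69.6 -60.3
A -293.2 453.3
```

>>> move_arm(rows="0 0 0 0.0015 0.0013 0.02 0.04; 0 0 0 0 0 0.015 0.04; 0 0 0 0 0 0.010 0.04; 0 0 0 0 0 0.007 0.04; 0 0 0 0 0 0.003 0.04; 0 0 0 0 0 0 0.04")

```text
t: 11.1
eef_pos: [0.6318, 0.1425, 0.0812]
ee_rot: [3.142, -0.0, 0.733]
force: [0.4, -1.1, -2.4]
width: 0.0499
gripper_force: 22.0
```

>>> move_arm(rows="0 0 0 -0.002 0 0.004 0.04; 0 0 0 0 0 0.004 0.04; 0 0 0 0 0 0.004 0.04; 0 0 0 0 0 0.002 0.04; 0 0 0 0 0 0.001 0.04; 0 0 0 0 0 0 0.04")

```text
t: 11.85
eef_pos: [0.6304, 0.1412, 0.0661]
ee_rot: [3.142, -0.0, 0.733]
force: [0.1, -0.9, -2.3]
width: 0.0497
gripper_force: 22.0
```

>>> move_arm(rows="0 0 0 0 0 0.001 0.04; 0 0 0 0 0 0 0.04; 0 0 0 0 0 0 0.055; 0 0 0 0 0 0 0.065; 0 0 0 0 0 0 0.07; 0 0 0 0 0 -0.03 0.07; 0 0 0 0 0 -0.05 0.07; 0 0 0 0 0 -0.04 0.0876")

```text
t: 12.85
eef_pos: [0.6306, 0.1412, 0.1869]
ee_rot: [3.141, -0.001, 0.733]
force: [1.2, 0.1, -0.4]
width: 0.0754
gripper_force: 0.0
```

```bash
python3 - <<'E'
from h import *
plan(.4613,-.0594,.14,66.5,6)
E
```

```text
d [-0.1693 -0.2006 -0.0469] dyaw 24.5
0 0 -4.1 -0.0433 0.0060 0.0078 W; 0 0 -4.1 -0.0437 0.0029 0.0078 W; 0 0 -4.1 -0.0438 -0.0002 0.0078 W; 0 0 -4.1 -0.0436 -0.0034 0.0078 W; 0 0 -4.1 -0.0433 -0.0065 0.0078 W; 0 0 -4.1 -0.0427 -0.0095 0.0078 W;
```

>>> move_arm(rows="0 0 -4.1 -0.0435 0.006 0.008 0.0876; 0 0 -4.1 -0.0435 0.003 0.008 0.0876; 0 0 -4.1 -0.044 0 0.008 0.0876; 0 0 -4.1 -0.0435 -0.0035 0.008 0.0876; 0 0 -4.1 -0.0435 -0.0065 0.008 0.0876; 0 0 -4.1 -0.0425 -0.0095 0.008 0.0876; 0 0 0 0 0 0 0.0876; 0 0 0 0 0 0 0.0876")

```text
t: 13.85
eef_pos: [0.4617, -0.0598, 0.1375]
ee_rot: [3.14, -0.001, 1.161]
force: [0.7, 0.3, -0.3]
width: 0.088
gripper_force: 0.0
```

```bash
python3 - <<'E'
from h import *
plan(.4613,-.0594,.055,66.5,1)
p,d=arm.grab_frame("top");P=cloud("top",d);z=P[...,2];w=np.linalg.norm(P[...,:2]-[.630,.142],axis=-1)<.045
print(rect(P,w&(z>.085)&(z<.11)),np.median(z[w&(z>.085)]))
p,d=arm.grab_frame("side");cv2.imwrite("pics/s4.png",cv2.resize(p[150:310,250:390],None,fx=3.75,fy=3.75,interpolation=cv2.INTER_CUBIC))
E
```

```text
d [-0.0004  0.0004 -0.0825] dyaw -0.0
0 0 0.0 0.0002 -0.0005 0.0825 W; 
(array([629. , 143.2]), array([51.9, 49.9]), 43.1, 389) 0.09780960932018012
```

View pics/s4.png

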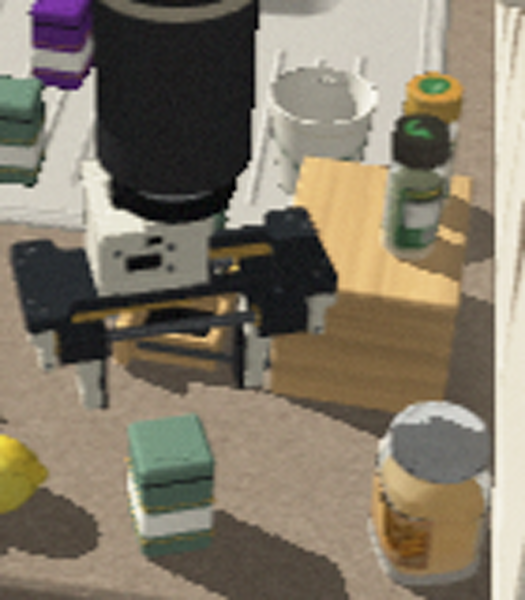

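B is seated in the left well, with its top at 0.098 m. The gripper is over C at (170,480).

>>> move_arm(rows="0 0 0 0 0 0.045 0.0876; 0 0 0 0 0 0.028 0.0876; 0 0 0 0 0 0.0085 0.0876; 0 0 0 0 0 0 0.04; 0 0 0 0 0 0 0.04; 0 0 0 0 0 0 0.04; 0 0 0 0 0 0 0.04; 0 0 0 0 0 0 0.04")

```text
t: 14.95
eef_pos: [0.4615, -0.0597, 0.0561]
ee_rot: [3.141, -0.001, 1.162]
force: [-0.5, 0.1, 4.4]
width: 0.0503
gripper_force: 22.0
```

>>> move_arm(rows="0 0 0 0 0 -0.02 0.04; 0 0 0 0 0 -0.04 0.04; 0 0 0 0 0 -0.03 0.04; 0 0 0 0 0 -0.02 0.04; 0 0 0 0 0 0 0.04; 0 0 0 0 0 0 0.04")

```text
t: 15.7
eef_pos: [0.4602, -0.0598, 0.1644]
ee_rot: [-3.14, 0.001, 1.161]
force: [-0.4, 0.7, -2.1]
width: 0.0499
gripper_force: 22.0
```

```bash
python3 - <<'E'
from h import *
F=[]
for i in range(4):
    arm.grab_frame("top");F.append(arm.get_state()["force"][2])
print(np.round(F,2))
plan(.5822,.0987,.165,42,6)
E
```

```text
[-4.38 -3.41 -3.75 -3.17]
d [0.1216 0.1586 0.0004] dyaw -24.6
0 0 4.1 0.0323 0.0081 -0.0001 W; 0 0 4.1 0.0328 0.0058 -0.0001 W; 0 0 4.1 0.0331 0.0034 -0.0001 W; 0 0 4.1 0.0333 0.0010 -0.0001 W; 0 0 4.1 0.0333 -0.0013 -0.0001 W; 0 0 4.1 0.0331 -0.0037 -0.0001 W;
```

C is full, so it goes to the right well.

>>> move_arm(rows="0 0 4.1 0.0325 0.008 0 0.04; 0 0 4.1 0.033 0.006 0 0.04; 0 0 4.1 0.033 0.0035 0 0.04; 0 0 4.1 0.033 0.001 0 0.04; 0 0 4.1 0.033 -0.0015 0 0.04; 0 0 4.1 0.033 -0.0035 0 0.04; 0 0 0 0 0 0.02 0.04; 0 0 0 0 0 0 0.04")

```text
t: 16.9
eef_pos: [0.5812, 0.098, 0.143]
ee_rot: [-3.14, 0.005, 0.733]
force: [-0.8, -0.3, -3.8]
width: 0.0499
gripper_force: 22.0
```

```bash
python3 - <<'E'
from h import *
plan(.5825,.0985,.0815,42,1)
E
```

```text
d [ 0.0013  0.0005 -0.0615] dyaw 0.0
0 0 -0.0 0.0013 0.0005 0.0615 W;
```

>>> move_arm(rows="0 0 0 0 0 0.025 0.04; 0 0 0 0 0 0.015 0.04; 0 0 0 0 0 0.012 0.04; 0 0 0 0 0 0.007 0.04; 0 0 0 0 0 0.003 0.04; 0 0 0 0 0 0 0.04")

```text
t: 17.65
eef_pos: [0.5828, 0.0983, 0.0838]
ee_rot: [3.141, -0.0, 0.733]
force: [0.4, -0.8, -3.8]
width: 0.0497
gripper_force: 22.0
```

>>> move_arm(rows="0 0 0 0 0 0.006 0.04; 0 0 0 0 0 0.005 0.04; 0 0 0 0 0 0.004 0.04; 0 0 0 0 0 0.002 0.04; 0 0 0 0 0 0.001 0.04; 0 0 0 0 0 0 0.04")

```text
t: 18.4
eef_pos: [0.5827, 0.0982, 0.0661]
ee_rot: [3.141, -0.0, 0.733]
force: [-2.4, -1.4, 3.1]
width: 0.0502
gripper_force: 22.0
```

>>> move_arm(rows="0 0 0 0 0 0 0.055; 0 0 0 0 0 0 0.065; 0 0 0 0 0 0 0.07; 0 0 0 0 0 -0.03 0.07; 0 0 0 0 0 -0.05 0.07; 0 0 0 0 0 -0.05 0.06; 0 0 0 0 0 0 0.06")

```text
t: 19.27
eef_pos: [0.5851, 0.0992, 0.2003]
ee_rot: [3.139, -0.008, 0.733]
force: [-0.7, -0.6, -0.7]
width: 0.0609
gripper_force: 0.0
```

```bash
python3 - <<'E'
from h import *
print(arm.get_state()["q"].round(2))
plan(.5293,.2053,.12,-48,8); plan(.5293,.2053,.12,-48,9)
E
```

```text
[ 0.5   0.25 -0.23  0.   -1.09  1.81]
d [-0.0558  0.1061 -0.0803] dyaw -90.0
0 0 11.3 0.0037 -0.0145 0.0100 W; 0 0 11.3 0.0008 -0.0150 0.0100 W; 0 0 11.3 -0.0022 -0.0148 0.0100 W; 0 0 11.3 -0.0050 -0.0141 0.0100 W; 0 0 11.3 -0.0077 -0.0129 0.0100 W; 0 0 11.3 -0.0100 -0.0111 0.0100 W; 0 0 11.3 -0.0120 -0.0090 0.0100 W; 0 0 11.3 -0.0135 -0.0064 0.0100 W; 
d [-0.0558  0.1061 -0.0803] dyaw -90.0
0 0 10.0 0.0033 -0.0129 0.0089 W; 0 0 10.0 0.0010 -0.0133 0.0089 W; 0 0 10.0 -0.0013 -0.0133 0.0089 W; 0 0 10.0 -0.0036 -0.0128 0.0089 W; 0 0 10.0 -0.0058 -0.0120 0.0089 W; 0 0 10.0 -0.0078 -0.0108 0.0089 W; 0 0 10.0 -0.0095 -0.0093 0.0089 W; 0 0 10.0 -0.0110 -0.0075 0.0089 W; 0 0 10.0 -0.0121 -0.0055 0.0089 W;
```

>>> move_arm(rows="0 0 10 0.0035 -0.013 0 0.06; 0 0 10 0.001 -0.0135 0 0.06; 0 0 10 -0.0015 -0.0135 0 0.06; 0 0 10 -0.0035 -0.013 0 0.06; 0 0 10 -0.006 -0.012 0.01 0.06; 0 0 10 -0.008 -0.011 0.01 0.06; 0 0 10 -0.0095 -0.0095 0.01 0.06; 0 0 10 -0.011 -0.0075 0.01 0.06")

```text
t: 20.27
eef_pos: [0.5321, 0.1941, 0.1545]
ee_rot: [3.141, 0.0, -0.67]
force: [0.7, -0.1, 0.4]
width: 0.0606
gripper_force: 0.0
```

>>> move_arm(rows="0 0 10 -0.012 -0.0055 0.02 0.06; 0 0 0 0 0 0 0.06; 0 0 0 0 0 0 0.06")

```text
t: 20.65
eef_pos: [0.5268, 0.2055, 0.1357]
ee_rot: [3.141, -0.0, -0.835]
force: [-0.5, -0.2, -0.7]
width: 0.0598
gripper_force: 0.0
```

```bash
python3 - <<'E'
from h import *
plan(.5293,.2053,.025,-48,2)
for n in["side","top"]:
    p,d=arm.grab_frame(n);P=cloud(n,d);z=P[...,2]
    if n=="top":
        for c in([.629,.143],[.582,.099],[.598,.367]):
            w=np.linalg.norm(P[...,:2]-c,axis=-1)<.04;print(rect(P,w&(z>.083)&(z<.105)),np.median(z[w&(z>.08)]))
    else: cv2.imwrite("pics/s5.png",cv2.resize(p[150:310,190:390],None,fx=3.7,fy=3.7,interpolation=cv2.INTER_CUBIC))
E
```

```text
d [ 0.0025 -0.0002 -0.1107] dyaw -0.2
0 0 0.1 0.0009 -0.0009 0.0553 W; 0 0 0.1 0.0009 -0.0009 0.0553 W; 
(array([628.9, 143.1]), array([51.6, 49.9]), 43.1, 388) 0.097650689731823
(array([585.8, 104.4]), array([65.5, 51.1]), 40.8, 391) 0.09762835781365664
(array([598.2, 369.1]), array([45.6, 49.5]), 44.1, 310) 0.09149599507638673
```

View pics/s5.png

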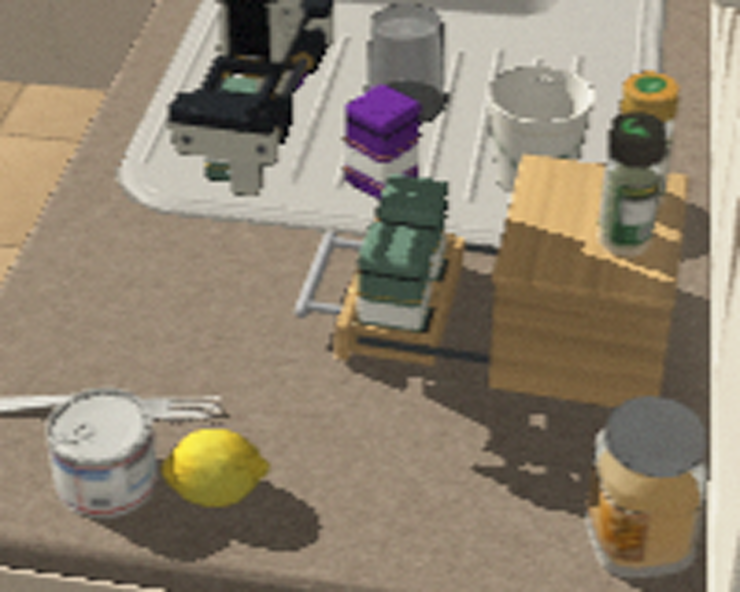

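Both full tins stand upright in the tray at (400,270) and (412,215), with lids on. Now I'll lower in front of the handle (320,270) and push gently.

>>> move_arm(rows="0 0 0 0.001 -0.001 0.05 0.03; 0 0 0 0.001 -0.001 0.045 0.03; 0 0 0 0 0 0.015 0.03; 0 0 0 0 0 0 0.03; 0 0 0 0 0 0 0.03; 0 0 0 0.006 0 0 0.03; 0 0 0 0.008 0 0 0.03; 0 0 0 0.006 0 0 0.03")

```text
t: 21.75
eef_pos: [0.5434, 0.1901, 0.0261]
ee_rot: [-3.141, -0.0, -0.838]
force: [-0.6, 0.3, 0.5]
width: 0.0301
gripper_force: 0.0
```

>>> move_arm(rows="0 0 0 0.004 0 0 0.03; 0 0 0 0.004 0 0 0.03; 0 0 0 0.006 0 0 0.03; 0 0 0 0.008 0 0 0.03; 0 0 0 0.010 0 0 0.03; 0 0 0 0.010 0 0 0.03; 0 0 0 0.010 0 0 0.03; 0 0 0 0.010 0 0 0.03")

```text
t: 22.75
eef_pos: [0.5848, 0.1439, 0.0256]
ee_rot: [-3.141, -0.0, -0.838]
force: [-2.1, 2.0, 1.8]
width: 0.0298
gripper_force: 1.2
```

```bash
python3 - <<'E'
from h import *
s=arm.get_state();Y=np.radians(-48);xa=np.array([np.cos(Y),np.sin(Y)]);ya=np.array([-xa[1],xa[0]])
print((s["eef_pos"][:2]-[.658,.0605])@xa,(s["eef_pos"][:2]-[.6062,.1199])@ya,s["force"][:2]@xa)
E
```

```text
-0.11093285005618714 0.00011980764070914501 -2.841629805771382
```

>>> move_arm(rows="0 0 0 0.009 0 0 0.03; 0 0 0 0.008 0 0 0.03; 0 0 0 0.007 0 0 0.03; 0 0 0 0.006 0 0 0.03; 0 0 0 0.005 0 0 0.03; 0 0 0 0.004 0 0 0.03; 0 0 0 0.003 0 0 0.03; 0 0 0 0.002 0 0 0.03")

```text
t: 23.75
eef_pos: [0.6138, 0.1117, 0.0256]
ee_rot: [-3.141, -0.0, -0.838]
force: [-0.6, 2.6, 0.8]
width: 0.0299
gripper_force: 1.0
```

>>> move_arm(rows="0 0 0 0.002 0 0 0.03; 0 0 0 0.002 0 0 0.03; 0 0 0 0.002 0 0 0.03; 0 0 0 0.001 0 0 0.03")

```text
t: 24.25
eef_pos: [0.6185, 0.1064, 0.0256]
ee_rot: [-3.141, -0.0, -0.838]
force: [0.5, 3.4, 0.1]
width: 0.0302
gripper_force: 1.0
```

>>> move_arm(rows="0 0 0 0.001 0 0 0.03; 0 0 0 0.001 0 0 0.03; 0 0 0 0.001 0 0 0.03")

```text
t: 24.62
eef_pos: [0.6204, 0.1043, 0.0256]
ee_rot: [-3.142, -0.0, -0.838]
force: [-0.4, 2.1, 0.8]
width: 0.03
gripper_force: 1.0
```

>>> move_arm(rows="0 0 0 0.001 0 0 0.03; 0 0 0 0.001 0 0 0.03; 0 0 0 0.001 0 0 0.03")

```text
t: 25.0
eef_pos: [0.6217, 0.1028, 0.0255]
ee_rot: [3.142, 0.001, -0.839]
force: [-6.7, 10.1, 4.1]
width: 0.0302
gripper_force: 6.2
```

```bash
python3 - <<'E'
from h import *
s=arm.get_state();Y=np.radians(-48);xa=np.array([np.cos(Y),np.sin(Y)]);print((s["eef_pos"][:2]-[.658,.0605])@xa,s["force"][:2]@xa)
E
```

```text
-0.05573876567944682 -12.000036343494758
```

>>> move_arm(rows="0 0 0 0.0007 0 0 0.03; 0 0 0 0 0 0 0.03; 0 0 0 0 0 0 0.03")

```text
t: 25.38
eef_pos: [0.6217, 0.1028, 0.0256]
ee_rot: [3.141, 0.002, -0.838]
force: [-6.8, 10.6, 3.8]
width: 0.03
gripper_force: 6.1
```

>>> move_arm(rows="0 0 0 -0.010 0 0 0.03; 0 0 0 -0.03 0 0 0.03; 0 0 0 -0.04 0 -0.01 0.03; 0 0 0 -0.04 0 -0.05 0.03; 0 0 0 -0.04 0 -0.06 0.03; 0 0 0 -0.02 0 -0.05 0.03; 0 0 0 0 0 0 0.03; 0 0 0 0 0 0 0.03")

```text
t: 26.38
eef_pos: [0.5061, 0.2303, 0.1861]
ee_rot: [3.141, 0.0, -0.838]
force: [-0.3, -1.3, 0.6]
width: 0.0302
gripper_force: 0.0
```

```bash
python3 - <<'E'
from h import *
p,d=arm.grab_frame("side");q,_=arm.grab_frame("top")
a=cv2.resize(p[150:310,190:390],None,fx=2,fy=2,interpolation=cv2.INTER_CUBIC);b=cv2.resize(q[90:250,140:340],None,fx=2,fy=2,interpolation=cv2.INTER_CUBIC)
cv2.imwrite("pics/f.png",np.hstack([a,b]))
E
```

```text
(no output)
```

View pics/f.png

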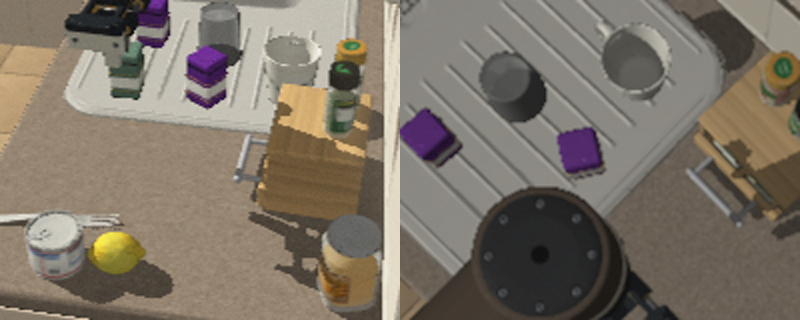

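```bash
python3 - <<'E'
from h import *
Y=np.radians(-48);xa=np.array([np.cos(Y),np.sin(Y)])
for u,v in((285.5,175),(309.5,199)):print((ray("top",u,v,.03)[:2]-[.658,.0605])@xa)
print(arm.job_done())
E
```

```text
-0.04005552835409562
-0.03801438817462152
the job is handed in; nothing more can be done
None
```

I put the two full tins upright in the tray's wells and the empty one upright on the draining board. I then pushed the tray in until it stopped hard and handed the job in at about 26 s. The last pictures show the tray closed and the bystanders I could see where they were.

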